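# Set the swivel vise two clicks past its zero mark

## Task

The blank clamped in the swivel vise has to stand at 60 degrees for its next cut: turn the vise, which has an upright grip for this, until it rests in the second click counter-clockwise (seen from above) past the long zero mark on its base; the clicks are 30 degrees apart. Then let go. Do not turn the wooden finishing turntable beside it.

Things in the scene. Friction and masses are not known exactly. Their poses are not given: they have to be found in the camera images.
- axis (a point): Swivel axis of the vise at bench level: centre of the underside of its fixed round dark steel base (190 mm across, 22 mm high; left or right on the bench). z is up, -x points to the zero mark, a steel bar 36 x 11 mm across the rim; the other marks are thin short white lines every 30 degrees. Jaws and the dark wooden blank in them reach 96 mm above the bench.
- grip (a point): Centre of the vise's upright grip: a wooden cylinder 28 mm across, 50 mm tall, at the end of a dark crank arm fixed to the turning vise (only the grip spins freely on its rod). It is 105 mm from the axis, 130 mm above the bench, on a 12 mm rod that starts 50 mm above the bench. The arm is the pointer: it lies over the zero mark when the joint is 0.
- swivel (a joint): Angle of the vise in rad, 0 at the zero mark, growing counter-clockwise seen from above. A spring pulls it into the nearest click, every 30 degrees (0.524 rad); going over to the next takes about 5 N at the grip. It starts in one of the clicks from three clockwise of zero (-1.571) up to zero. End stops at -2.3 and 2.3. Second click past zero: 1.047.
- turntable_grip (a point): Centre of the short wooden grip (28 mm across, 40 mm tall, centre 58 mm above the bench) on the bystander: a wooden turntable 200 mm across carrying a small open wooden box, which turns easily; it stands on the other side of the bench from the vise. The grip is 76 mm from the turntable's axis and must stay where it is.

How it is judged (in metres and radians):
At the end, for the whole second after the job is handed in: The vise is at rest in the second click counter-clockwise past the zero mark: 60 degrees, within 10 degrees (value of joint swivel between 0.87 and 1.22 rad and velocity of joint swivel between -0.05 and 0.05 rad/s); the robot touches nothing.
It fails at once if the wooden turntable is turned (its grip shifted by more than 15 mm) (distance of turntable_grip from where it was at the start of the episode above 0.015 m).
It also fails if it takes over 38 s, if anything falls off the work surface, if the arm or the gripper's body presses on something with over 40 N, if the wrist force passes 120 N, or if a joint passes its speed limit or range.

## Robot

A 7-joint arm with a two-finger parallel gripper is mounted at the origin on the work surface. World frame = base frame: x ahead of the robot, y to its left, z up, the work surface at z = 0. Lengths are in mm, angles in rad, forces in N, time in s.
With the tool pointing down it reaches from about 400 to 850 mm from the base axis. Payload 4.5 kg.
Tool frame: the origin (TCP) lies at the very end of the fingers, on their centre line; the grasp point (between the pads) lies 19 mm behind it; z points along the fingers, y is the direction in which the jaws open and shut (so a half turn about z gives the same grasp; the last joint's range is limited). The gripper opens to 88 mm and grips with 3 to 60 N. Pads are 18 mm wide; open, the fingers measure 123 mm over their backs; the gripper's body (75 mm by 187 mm) begins 45 mm behind the grasp point.
Start: joints at [1.189, 0.689, -0.195, 1.565, 0.157, 0.902, -0.215], TCP at [252.482, -571.757, 238.743] pointing down, gripper open.
Joint ranges: [-3.01, 3.01], [-0.46, 2.08], [-1.47, 1.51], [0.13, 2.56], [-1, 4.14], [0.04, 2.09], [-2.66, 2.66]. Speed limits (rad/s): [2.57, 2.57, 3.14, 3.14, 3.14, 3.14, 3.14].

## Interface

Orientations are given as a unit quaternion [x, y, z, w].
In Python, from workcell import * gives the robot as it stands.
- The arm moves only by the shell command python3 -m handwheel 'ROWS' [FORCE]. ROWS is JSON, a list of rows, each an object of numbers: "dx", "dy", "dz": the shift along the tool's x, y, z in cm; "ax", "ay", "az": the turn, a rotation vector about the tool's x, y, z in rad; "claw": the gripper's target within -1 to 1 (shut at 1, half-way at 0, fully open at -1). A call has 1 to 10 rows; each row shifts and turns the commanded pose from where the row before left it, along the tool's axes as they then stand; what a row does not reach is not made up. A row lasts 1/12 s, in which the tool goes at most 41.7 mm and 7.16 degrees, less where a joint would pass 70% of its speed; a pose out of reach is approached as far as the arm can. A call is refused whole if a number of a shift passes 4.17 or a number of a turn 0.125, either way. A call with a gripper value outside its range is refused whole. The fingers move at their own pace and stop on an object; FORCE is the grip in N (left out, the last holds). Time passes only in rows, so rows that do not move let the fingers close. It gives the time, the measured TCP pose, the force and the opening at its end, in the units of the state.
- observe(): the state, without advancing time (a new reading comes with each control period).
- snapshot(name): name is "side" or "top"; returns a dict with "pixels" (420x560x3 uint8, red, green, blue), "fx", "fy", "cx", "cy" (pixels), "view" (4x4, takes a point from world to camera coordinates). Camera axes: x right, y down, z forward; pixel columns grow to the right and rows downward; lengths in mm; the calibration is good to about 2 mm. A picture is of the moment at which its call begins. There is no depth.
- job_done(): hands the job in, once; it reports no verdict.
The state is a dict: "t": time; "q": joint angles; "qvel": joint speeds; "tau": joint torques, N m; "position": TCP position; "tool_rot": TCP orientation; "contact_force": force on the tool from outside, world axes, zero at the start; "ft_torque": the same for the moment, N m; "opening": opening from 0.0 (shut) to 1.0 (fully open).
Only numpy, scipy, OpenCV 4.12 (cv2) and the standard library are available. Lean on these libraries where they do the work, as an engineer would, in place of code of your own. Each camera call takes 0.05 s, during which the arm holds its last target.

## Working session

There is one attempt and no reset: what is moved stays moved. The work goes in short steps, Python scripts to look and compute and a shell command to move; the robot and the scene stay as the last step left them, time stands still between calls to the robot, and variables do not carry over. Pictures are saved under pics/ and viewed, and the job is handed in when it is done.

```bash
mkdir -p pics; ls; python3 - <<'E'
from workcell import *
import cv2,numpy as np
s=observe();print({k:np.round(v,3).tolist() for k,v in s.items()})
for n in("side","top"):
    d=snapshot(n);cv2.imwrite(f"pics/{n}0.png",d["pixels"][...,::-1]);print(n,d["fx"],d["fy"],d["cx"],d["cy"],np.round(d["view"],3).tolist())
E
```

```text
pics
{'t': 0.0, 'q': [1.189, 0.69, -0.195, 1.566, 0.157, 0.902, -0.215], 'qvel': [-0.001, -0.001, -0.001, 0.0, 0.0, -0.001, 0.0], 'tau': [-0.0, -52.755, -1.267, -15.343, -0.053, 0.007, 0.0], 'position': [252.157, -571.19, 237.907], 'tool_rot': [0.978, 0.206, -0.0, -0.001], 'contact_force': [-0.015, 0.552, -0.642], 'ft_torque': [0.012, 0.025, 0.039], 'opening': 1.005}
side 449.9259329076799 449.9259329076799 272.6626446810283 209.26156179146673 [[-0.993, -0.114, -0.01, 489.621], [-0.05, 0.512, -0.858, 122.362], [0.103, -0.852, -0.514, 939.608], [0.0, 0.0, 0.0, 1.0]]
top 379.0213055715764 379.0213055715764 276.0187748683012 208.83470106461016 [[-0.027, -0.999, 0.028, -30.077], [-0.992, 0.023, -0.128, 513.977], [0.127, -0.032, -0.991, 733.96], [0.0, 0.0, 0.0, 1.0]]
```

View pics/side0.png

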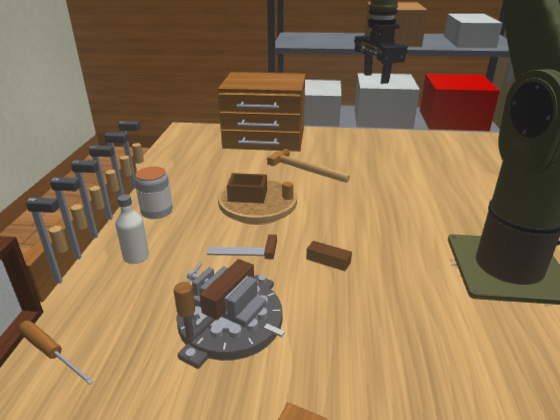

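View pics/top0.png

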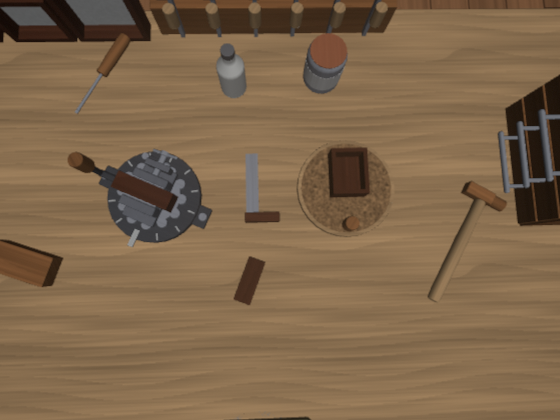

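```bash
cat > h.py <<'E'
import numpy as np,cv2
from workcell import *
def ray(d,u,v):
    V=np.array(d["view"],float);R=V[:3,:3];t=V[:3,3]
    return -R.T@t, R.T@np.array([(u-d["cx"])/d["fx"],(v-d["cy"])/d["fy"],1])
def onz(d,u,v,z):
    o,r=ray(d,u,v);return o+r*(z-o[2])/r[2]
def tri(d1,p1,d2,p2):
    o1,r1=ray(d1,*p1);o2,r2=ray(d2,*p2)
    s=np.linalg.lstsq(np.c_[r1,-r2],o2-o1,rcond=None)[0]
    a=o1+s[0]*r1;b=o2+s[1]*r2;return (a+b)/2,np.linalg.norm(a-b)
def proj(d,P):
    p=np.array(d["view"])@np.r_[P,1];return [d["cx"]+d["fx"]*p[0]/p[2],d["cy"]+d["fy"]*p[1]/p[2]]
E
python3 - <<'E'
from h import *
for n,c in(("side",(150,250,150,130)),("top",(50,130,180,130))):
    im=cv2.imread(f"pics/{n}0.png");x,y,w,h=c
    cv2.imwrite(f"pics/{n}0c.png",cv2.resize(im[y:y+h,x:x+w],None,fx=4.4,fy=4.4,interpolation=cv2.INTER_CUBIC))
E
```

```text
(no output)
```

View pics/side0c.png

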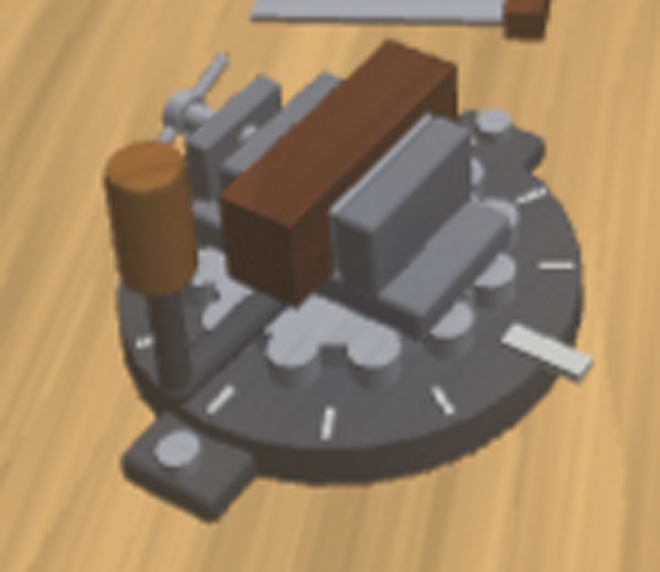

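View pics/top0c.png

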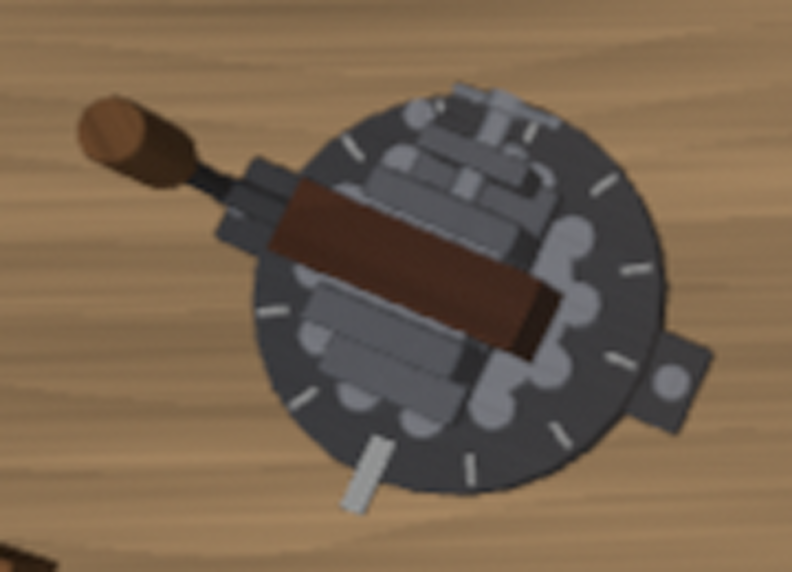

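```bash
python3 - <<'E'
from h import *
t=snapshot("top");s=snapshot("side")
gt,e=tri(t,(75.5,159.5),s,(183.6,287.5));print("grip top",gt,e)
gb,e=tri(t,(89,167.3),s,(185.2,312.5));print("grip bot",gb,e)
# base mask: dark grey contour in top
c=np.array([[254,300],[662,300],[458,492]])/4.4+[50,130]
P=[onz(t,*p,22) for p in c];print(np.round(P,1))
ct=onz(t,154.1,195.7,22)
# side ellipse centre check: left (118,290), right(582,270), bottom front edge
cs=onz(s,*(np.array([350,295])/4.4+[150,250]),22);print("centre",ct,cs)
for p in((382,438),(352,512)):print("bar",onz(t,*(np.array(p)/4.4+[50,130]),22))
z=[onz(t,*(np.array(p)/4.4+[50,130]),22) for p in((382,438),(352,512))]
# opposite marks
for a,b in(((272,311),(636,269)),((303,398),(605,184)),((470,470),(440,105)),((352,147),(561,435))):
    A,B=[onz(t,*(np.array(p)/4.4+[50,130]),22) for p in(a,b)];print("mid",(A+B)/2,np.linalg.norm(A-B))
tg,e=tri(t,(352,221),s,(288,187));print("tt grip",tg,e)
za=np.arctan2(*(np.mean(z,0)-ct)[1::-1]);ga=np.arctan2(*(gt-ct)[1::-1]);print(np.degrees([za,ga,ga-za]),np.linalg.norm((gt-ct)[:2]))
E
```

```text
grip top [589.93428971 301.23090041 152.99224629] 1.3754231903669134
grip bot [590.73884857 301.76679503 102.79448972] 3.114058222304822
[[544.3 298.9  22. ]
 [540.1 111.2  22. ]
 [453.2 204.1  22. ]]
centre [547.35646807 205.42100618  22.        ] [543.60122392 223.15998502  22.        ]
bar [478.86121293 239.03723593  22.        ]
bar [445.37144012 251.91595869  22.        ]
mid [547.00224528 206.88036147  22.        ] 168.1232805266981
mid [547.02110086 206.5254013   22.        ] 168.79104329526763
mid [549.31808226 206.94382745  22.        ] 173.05265315670354
mid [547.10722406 206.57320581  22.        ] 169.1489047317649
tt grip [ 478.62916089 -188.55498712   66.79727744] 5.9582901703611855
[154.83048109  66.03968512 -88.79079597] 104.84467906520874
```

```bash
python3 -m handwheel '[{"dx":1,"dy":-1,"claw":-1},{"dx":2,"dy":-2},{"dx":2.5,"dy":-2.5},{"dx":2.5,"dy":-2.5},{"dx":2.5,"dy":-2.5},{"dx":2.5,"dy":-2.5},{"dx":2.5,"dy":-2.5},{"dx":2.5,"dy":-2.5},{"dx":2.5,"dy":-2.5},{"dx":2.5,"dy":-2.5}]' 30; python3 -c "
from workcell import *
s=observe();print([round(float(x),2) for x in s['q']])"
```

```text
[1.19, 0.69, -0.19, 1.57, 0.16, 0.9, -0.22]invalid input
```

```bash
python3 -m handwheel '[{"dx":1,"dy":-1,"dz":0,"ax":0,"ay":0,"az":0,"claw":-1}]' 30; python3 -c "
from workcell import *
s=observe();print(s['t'],[round(float(x),2) for x in s['q']])"
```

```text
t: 0.28
position: [255.7, -560.8, 238.3]
tool_rot: [0.979, 0.205, -0.001, 0.001]
contact_force: [0.8, -0.8, -0.2]
opening: 0.997
0.2833 [1.17, 0.68, -0.19, 1.6, 0.16, 0.88, -0.23]
```

```bash
python3 -m handwheel '[{"dx":2,"dy":-2,"dz":0,"ax":0,"ay":0,"az":0,"claw":-1},{"dx":2.5,"dy":-2.5,"dz":0,"ax":0,"ay":0,"az":0,"claw":-1},{"dx":2.5,"dy":-2.5,"dz":0,"ax":0,"ay":0,"az":0,"claw":-1},{"dx":2.5,"dy":-2.5,"dz":0,"ax":0,"ay":0,"az":0,"claw":-1},{"dx":2.5,"dy":-2.5,"dz":0,"ax":0,"ay":0,"az":0,"claw":-1},{"dx":2.5,"dy":-2.5,"dz":0,"ax":0,"ay":0,"az":0,"claw":-1},{"dx":2.5,"dy":-2.5,"dz":0,"ax":0,"ay":0,"az":0,"claw":-1},{"dx":2.5,"dy":-2.5,"dz":0,"ax":0,"ay":0,"az":0,"claw":-1},{"dx":2.5,"dy":-2.5,"dz":0,"ax":0,"ay":0,"az":0,"claw":-1},{"dx":2.5,"dy":-2.5,"dz":0,"ax":0,"ay":0,"az":0,"claw":-1}]' 30; python3 -c "
from workcell import *
s=observe();print(s['t'],[round(float(x),2) for x in s['q']])"
```

```text
t: 1.12
position: [383.1, -233.9, 238.8]
tool_rot: [0.978, 0.206, 0.0, 0.0]
contact_force: [-0.0, -0.3, 0.8]
opening: 1.002
1.1167 [0.56, 0.47, -0.17, 2.07, 0.13, 0.61, -0.85]
```

```bash
python3 -m handwheel '[{"dx":2.5,"dy":-2.5,"dz":0,"ax":0,"ay":0,"az":0,"claw":-1},{"dx":2.5,"dy":-2.5,"dz":0,"ax":0,"ay":0,"az":0,"claw":-1},{"dx":2.5,"dy":-2.5,"dz":0,"ax":0,"ay":0,"az":0,"claw":-1},{"dx":2.5,"dy":-2.5,"dz":0,"ax":0,"ay":0,"az":0,"claw":-1},{"dx":2.5,"dy":-2.5,"dz":0,"ax":0,"ay":0,"az":0,"claw":-1},{"dx":2.5,"dy":-2.5,"dz":0,"ax":0,"ay":0,"az":0,"claw":-1},{"dx":2.5,"dy":-2.5,"dz":0,"ax":0,"ay":0,"az":0,"claw":-1},{"dx":2.5,"dy":-2.5,"dz":0,"ax":0,"ay":0,"az":0,"claw":-1},{"dx":2.5,"dy":-2.5,"dz":0,"ax":0,"ay":0,"az":0,"claw":-1},{"dx":2.5,"dy":-2.5,"dz":0,"ax":0,"ay":0,"az":0,"claw":-1}]'; python3 -c "
from workcell import *
s=observe();print(s['t'],[round(float(x),2) for x in s['q']])"
python3 -m handwheel '[{"dx":2.5,"dy":-2.5,"dz":0,"ax":0,"ay":0,"az":0,"claw":-1},{"dx":2.5,"dy":-2.5,"dz":0,"ax":0,"ay":0,"az":0,"claw":-1},{"dx":2.5,"dy":-2.5,"dz":0,"ax":0,"ay":0,"az":0,"claw":-1},{"dx":2.5,"dy":-2.5,"dz":0,"ax":0,"ay":0,"az":0,"claw":-1},{"dx":2.5,"dy":-2.5,"dz":0,"ax":0,"ay":0,"az":0,"claw":-1},{"dx":2,"dy":-2,"dz":0,"ax":0,"ay":0,"az":0,"claw":-1},{"dx":1,"dy":-1,"dz":0,"ax":0,"ay":0,"az":0,"claw":-1},{"dx":0,"dy":0,"dz":0,"ax":0,"ay":0,"az":0,"claw":-1},{"dx":0,"dy":0,"dz":0,"ax":0,"ay":0,"az":0,"claw":-1}]'; python3 - <<'E'
from h import *
s=observe();print(s['t'],[round(float(x),2) for x in s['q']],s['position'])
for n in("side","top"):
    d=snapshot(n);cv2.imwrite(f"pics/{n}1.png",d["pixels"][...,::-1])
E
```

```text
t: 1.95
position: [510.7, 96.0, 238.7]
tool_rot: [0.978, 0.207, -0.0, 0.0]
contact_force: [0.8, -0.3, -0.1]
opening: 0.998
1.95 [-0.2, 0.55, -0.12, 1.88, 0.09, 0.71, -1.53]
t: 2.7
position: [589.1, 298.5, 238.0]
tool_rot: [0.978, 0.207, -0.001, 0.0]
contact_force: [-0.5, -1.4, -0.0]
opening: 0.995
2.7 [-0.49, 0.74, -0.09, 1.45, 0.07, 0.96, -1.76] [589.12595721 298.54043219 238.02778766]
```

View pics/side1.png

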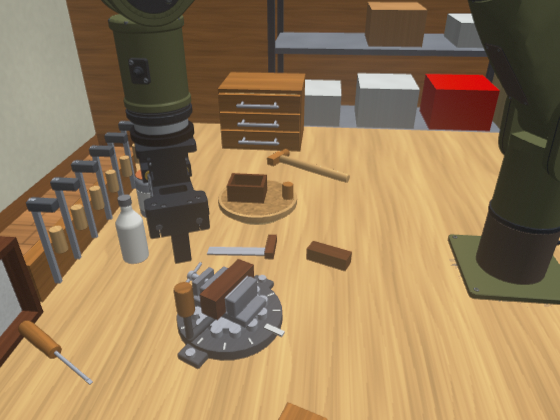

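View pics/top1.png

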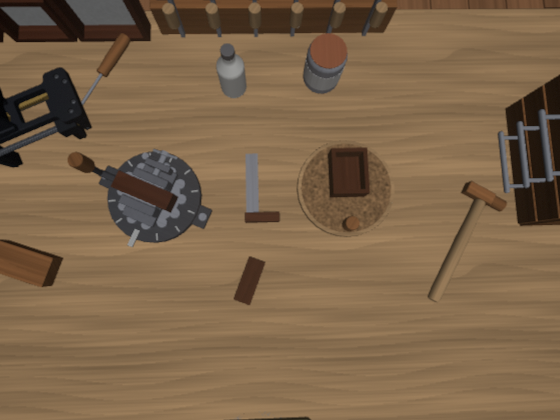

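```bash
python3 -m handwheel '[{"dx":0.2,"dy":-0.2,"dz":1,"ax":0,"ay":0,"az":0,"claw":-1},{"dx":0,"dy":0,"dz":2,"ax":0,"ay":0,"az":0,"claw":-1},{"dx":0,"dy":0,"dz":2,"ax":0,"ay":0,"az":0,"claw":-1},{"dx":0,"dy":0,"dz":1,"ax":0,"ay":0,"az":0,"claw":-1},{"dx":0,"dy":0,"dz":1,"ax":0,"ay":0,"az":0,"claw":-1},{"dx":0,"dy":0,"dz":1,"ax":0,"ay":0,"az":0,"claw":-1},{"dx":0,"dy":0,"dz":0,"ax":0,"ay":0,"az":0,"claw":-1}]'; python3 - <<'E'
from h import *
for n in("side","top"):
    d=snapshot(n);cv2.imwrite(f"pics/{n}2.png",d["pixels"][...,::-1])
a=cv2.imread("pics/side2.png")[200:380,100:320];b=cv2.imread("pics/top2.png")[90:270,0:220]
cv2.imwrite("pics/c2.png",cv2.resize(np.hstack([a,b]),None,fx=1.8,fy=1.8))
E
```

```text
t: 3.38
position: [589.8, 300.3, 156.8]
tool_rot: [0.979, 0.206, -0.001, 0.001]
contact_force: [0.3, 0.3, 0.7]
opening: 1.004
```

View pics/c2.png

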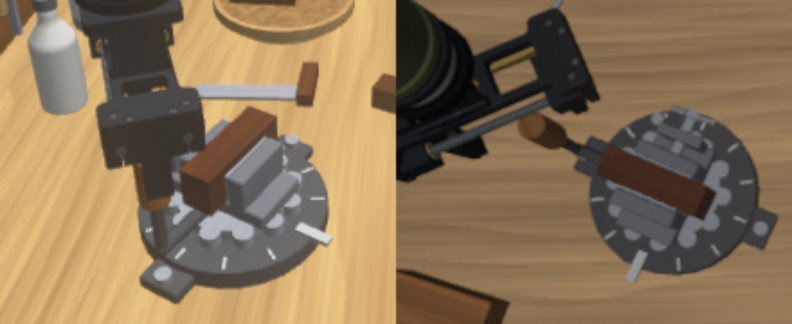

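```bash
python3 -m handwheel '[{"dx":0,"dy":0,"dz":1,"ax":0,"ay":0,"az":0,"claw":-1},{"dx":0,"dy":0,"dz":1,"ax":0,"ay":0,"az":0,"claw":-1},{"dx":0,"dy":0,"dz":1,"ax":0,"ay":0,"az":0,"claw":-1},{"dx":0,"dy":0,"dz":0.9,"ax":0,"ay":0,"az":0,"claw":-1},{"dx":0,"dy":0,"dz":0,"ax":0,"ay":0,"az":0,"claw":-1}]'; python3 -m handwheel '[{"dx":0,"dy":0,"dz":0,"ax":0,"ay":0,"az":0,"claw":0},{"dx":0,"dy":0,"dz":0,"ax":0,"ay":0,"az":0,"claw":0.3},{"dx":0,"dy":0,"dz":0,"ax":0,"ay":0,"az":0,"claw":1},{"dx":0,"dy":0,"dz":0,"ax":0,"ay":0,"az":0,"claw":1},{"dx":0,"dy":0,"dz":0,"ax":0,"ay":0,"az":0,"claw":1},{"dx":0,"dy":0,"dz":0,"ax":0,"ay":0,"az":0,"claw":1},{"dx":0,"dy":0,"dz":0,"ax":0,"ay":0,"az":0,"claw":1},{"dx":0,"dy":0,"dz":0,"ax":0,"ay":0,"az":0,"claw":1}]' 25
```

```text
t: 3.9
position: [589.1, 300.4, 117.0]
tool_rot: [0.978, 0.207, -0.002, 0.001]
contact_force: [0.4, -0.2, 0.0]
opening: 1.0
t: 4.57
position: [590.7, 301.3, 119.8]
tool_rot: [0.978, 0.206, 0.0, 0.0]
contact_force: [0.2, 0.9, 0.2]
opening: 0.419
```

```bash
python3 -m handwheel '[{"dx":0,"dy":0,"dz":0,"ax":0,"ay":0,"az":0,"claw":1},{"dx":0,"dy":0,"dz":0,"ax":0,"ay":0,"az":0,"claw":1},{"dx":0,"dy":0,"dz":0,"ax":0,"ay":0,"az":0,"claw":1},{"dx":0,"dy":0,"dz":0,"ax":0,"ay":0,"az":0,"claw":1}]' 25
```

```text
t: 4.9
position: [590.8, 301.0, 119.7]
tool_rot: [0.978, 0.206, 0.0, 0.0]
contact_force: [-0.5, -1.1, 0.7]
opening: 0.309
```

```bash
python3 - <<'E'
import numpy as np
c=np.array([547,206.5]);r=105
a0=np.radians(65.5)
p=c+r*np.array([np.cos(a0),np.sin(a0)])
th=2*np.arctan2(.206,.978);X=np.array([np.cos(th),np.sin(th)]);Y=np.array([np.sin(th),-np.cos(th)])
cum=np.zeros(2)
for a in np.arange(70.5,216,5):
    q=c+r*np.array([np.cos(np.radians(a)),np.sin(np.radians(a))])
    w=(q-p)/10;t=np.array([w@X,w@Y])
    d=np.round(t-cum,2);cum+=d;print(a,d.tolist(),q.round(1).tolist())
E
```

```text
70.5 [-0.64, -0.66] [582.0, 305.5]
75.5 [-0.69, -0.59] [573.3, 308.2]
80.5 [-0.75, -0.54] [564.3, 310.1]
85.5 [-0.78, -0.47] [555.2, 311.2]
90.5 [-0.83, -0.4] [546.1, 311.5]
95.5 [-0.85, -0.32] [536.9, 311.0]
100.5 [-0.88, -0.25] [527.9, 309.7]
105.5 [-0.9, -0.17] [518.9, 307.7]
110.5 [-0.92, -0.1] [510.2, 304.9]
115.5 [-0.91, -0.01] [501.8, 301.3]
120.5 [-0.92, 0.07] [493.7, 297.0]
125.5 [-0.9, 0.14] [486.0, 292.0]
130.5 [-0.89, 0.23] [478.8, 286.3]
135.5 [-0.86, 0.3] [472.1, 280.1]
140.5 [-0.84, 0.38] [466.0, 273.3]
145.5 [-0.8, 0.44] [460.5, 266.0]
150.5 [-0.76, 0.52] [455.6, 258.2]
155.5 [-0.7, 0.58] [451.5, 250.0]
160.5 [-0.66, 0.64] [448.0, 241.5]
165.5 [-0.6, 0.69] [445.3, 232.8]
170.5 [-0.54, 0.74] [443.4, 223.8]
175.5 [-0.46, 0.79] [442.3, 214.7]
180.5 [-0.4, 0.83] [442.0, 205.6]
185.5 [-0.33, 0.85] [442.5, 196.4]
190.5 [-0.25, 0.88] [443.8, 187.4]
195.5 [-0.17, 0.9] [445.8, 178.4]
200.5 [-0.09, 0.91] [448.6, 169.7]
205.5 [-0.01, 0.92] [452.2, 161.3]
210.5 [0.06, 0.91] [456.5, 153.2]
215.5 [0.15, 0.91] [461.5, 145.5]
```

```bash
python3 -m handwheel '[{"dx":-0.64,"dy":-0.66,"dz":0,"ax":0,"ay":0,"az":0,"claw":1},{"dx":-0.69,"dy":-0.59,"dz":0,"ax":0,"ay":0,"az":0,"claw":1},{"dx":-0.75,"dy":-0.54,"dz":0,"ax":0,"ay":0,"az":0,"claw":1},{"dx":-0.78,"dy":-0.47,"dz":0,"ax":0,"ay":0,"az":0,"claw":1},{"dx":-0.83,"dy":-0.4,"dz":0,"ax":0,"ay":0,"az":0,"claw":1},{"dx":-0.85,"dy":-0.32,"dz":0,"ax":0,"ay":0,"az":0,"claw":1}]' 30
```

```text
t: 5.4
position: [535.1, 309.8, 119.8]
tool_rot: [0.978, 0.207, -0.001, 0.001]
contact_force: [6.2, -1.0, -3.4]
opening: 0.308
```

Tracks the arc with low force and still gripped. Continue.

```bash
python3 -m handwheel '[{"dx":-0.88,"dy":-0.25,"dz":0,"ax":0,"ay":0,"az":0,"claw":1},{"dx":-0.9,"dy":-0.17,"dz":0,"ax":0,"ay":0,"az":0,"claw":1},{"dx":-0.92,"dy":-0.1,"dz":0,"ax":0,"ay":0,"az":0,"claw":1},{"dx":-0.91,"dy":-0.01,"dz":0,"ax":0,"ay":0,"az":0,"claw":1},{"dx":-0.92,"dy":0.07,"dz":0,"ax":0,"ay":0,"az":0,"claw":1},{"dx":-0.9,"dy":0.14,"dz":0,"ax":0,"ay":0,"az":0,"claw":1}]' 30
```

```text
t: 5.9
position: [484.7, 289.9, 119.8]
tool_rot: [0.978, 0.206, -0.001, 0.001]
contact_force: [7.7, 0.1, -7.0]
opening: 0.308
```

```bash
python3 - <<'E'
from h import *
for n in("side","top"):
    d=snapshot(n);cv2.imwrite(f"pics/{n}3.png",d["pixels"][...,::-1])
a=cv2.imread("pics/side3.png")[200:380,100:320];b=cv2.imread("pics/top3.png")[90:270,0:220]
cv2.imwrite("pics/c3.png",cv2.resize(np.hstack([a,b]),None,fx=1.8,fy=1.8))
E
```

```text
(no output)
```

View pics/c3.png

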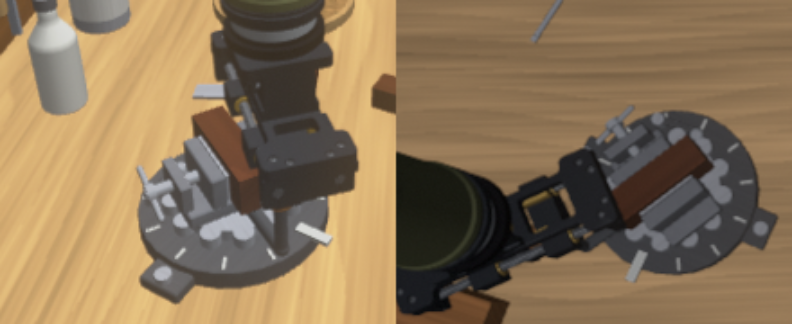

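```bash
python3 -m handwheel '[{"dx":-0.89,"dy":0.23,"dz":0,"ax":0,"ay":0,"az":0,"claw":1},{"dx":-0.86,"dy":0.3,"dz":0,"ax":0,"ay":0,"az":0,"claw":1},{"dx":-0.84,"dy":0.38,"dz":0,"ax":0,"ay":0,"az":0,"claw":1},{"dx":-0.8,"dy":0.44,"dz":0,"ax":0,"ay":0,"az":0,"claw":1},{"dx":-0.76,"dy":0.52,"dz":0,"ax":0,"ay":0,"az":0,"claw":1},{"dx":-0.7,"dy":0.58,"dz":0,"ax":0,"ay":0,"az":0,"claw":1}]' 30
```

```text
t: 6.5
position: [451.2, 248.0, 119.7]
tool_rot: [0.979, 0.206, -0.0, 0.0]
contact_force: [5.2, 3.3, -5.3]
opening: 0.314
```

```bash
python3 -m handwheel '[{"dx":-0.66,"dy":0.64,"dz":0,"ax":0,"ay":0,"az":0,"claw":1},{"dx":-0.6,"dy":0.69,"dz":0,"ax":0,"ay":0,"az":0,"claw":1},{"dx":-0.54,"dy":0.74,"dz":0,"ax":0,"ay":0,"az":0,"claw":1},{"dx":-0.46,"dy":0.79,"dz":0,"ax":0,"ay":0,"az":0,"claw":1},{"dx":-0.4,"dy":0.83,"dz":0,"ax":0,"ay":0,"az":0,"claw":1},{"dx":-0.33,"dy":0.85,"dz":0,"ax":0,"ay":0,"az":0,"claw":1}]' 30;python3 -c "
from workcell import *
s=observe();print(s['t'],[round(float(x),2) for x in s['q']])"
```

```text
t: 7.0
position: [442.8, 194.1, 119.7]
tool_rot: [0.979, 0.206, 0.0, 0.0]
contact_force: [2.4, 6.1, -6.5]
opening: 0.311
7.0 [-0.47, 0.71, -0.07, 2.09, 0.13, 0.34, -1.8]
```

```bash
python3 -m handwheel '[{"dx":-0.25,"dy":0.88,"dz":0,"ax":0,"ay":0,"az":0,"claw":1},{"dx":-0.17,"dy":0.9,"dz":0,"ax":0,"ay":0,"az":0,"claw":1},{"dx":-0.09,"dy":0.91,"dz":0,"ax":0,"ay":0,"az":0,"claw":1},{"dx":-0.01,"dy":0.92,"dz":0,"ax":0,"ay":0,"az":0,"claw":1},{"dx":0.06,"dy":0.91,"dz":0,"ax":0,"ay":0,"az":0,"claw":1},{"dx":0.15,"dy":0.91,"dz":0,"ax":0,"ay":0,"az":0,"claw":1},{"dx":0,"dy":0,"dz":0,"ax":0,"ay":0,"az":0,"claw":1},{"dx":0,"dy":0,"dz":0,"ax":0,"ay":0,"az":0,"claw":1}]' 30
```

```text
t: 7.67
position: [461.7, 144.5, 119.7]
tool_rot: [0.979, 0.206, -0.0, -0.0]
contact_force: [4.1, 2.4, -4.0]
opening: 0.309
```

```bash
python3 - <<'E'
from h import *
print(np.round(observe()['contact_force'],1))
for n in("side","top"):
    d=snapshot(n);cv2.imwrite(f"pics/{n}4.png",d["pixels"][...,::-1])
a=cv2.imread("pics/side4.png")[200:380,100:320];b=cv2.imread("pics/top4.png")[90:270,40:260]
cv2.imwrite("pics/c4.png",cv2.resize(np.hstack([a,b]),None,fx=1.8,fy=1.8))
E
```

```text
[ 4.1  2.4 -4. ]
```

View pics/c4.png

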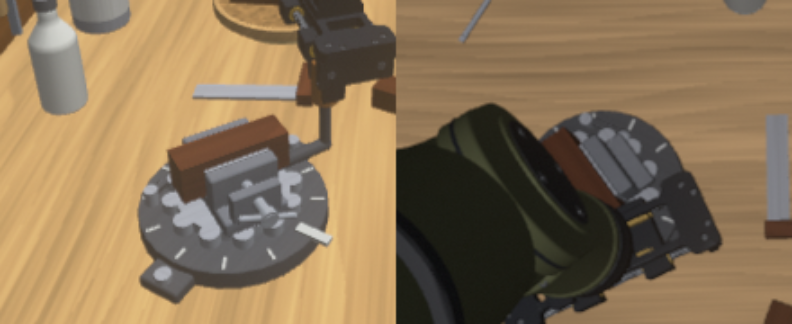

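```bash
python3 -m handwheel '[{"dx":0,"dy":0,"dz":0,"ax":0,"ay":0,"az":0,"claw":0},{"dx":0,"dy":0,"dz":0,"ax":0,"ay":0,"az":0,"claw":0},{"dx":0,"dy":0,"dz":0,"ax":0,"ay":0,"az":0,"claw":-0.5},{"dx":0,"dy":0,"dz":0,"ax":0,"ay":0,"az":0,"claw":-0.5},{"dx":0,"dy":0,"dz":0,"ax":0,"ay":0,"az":0,"claw":-1},{"dx":0,"dy":0,"dz":0,"ax":0,"ay":0,"az":0,"claw":-1},{"dx":0,"dy":0,"dz":0,"ax":0,"ay":0,"az":0,"claw":-1},{"dx":0,"dy":0,"dz":0,"ax":0,"ay":0,"az":0,"claw":-1}]' 30
python3 -m handwheel '[{"dx":0,"dy":0,"dz":-0.5,"ax":0,"ay":0,"az":0,"claw":-1},{"dx":0,"dy":0,"dz":-1,"ax":0,"ay":0,"az":0,"claw":-1},{"dx":0,"dy":0,"dz":-2,"ax":0,"ay":0,"az":0,"claw":-1},{"dx":0,"dy":0,"dz":-2,"ax":0,"ay":0,"az":0,"claw":-1},{"dx":0,"dy":0,"dz":-2,"ax":0,"ay":0,"az":0,"claw":-1},{"dx":0,"dy":0,"dz":-2,"ax":0,"ay":0,"az":0,"claw":-1},{"dx":0,"dy":0,"dz":-2,"ax":0,"ay":0,"az":0,"claw":-1}]'
python3 -m handwheel '[{"dx":2,"dy":2,"dz":0,"ax":0,"ay":0,"az":0,"claw":-1},{"dx":0,"dy":2.5,"dz":0,"ax":0,"ay":0,"az":0,"claw":-1},{"dx":0,"dy":2.5,"dz":0,"ax":0,"ay":0,"az":0,"claw":-1},{"dx":0,"dy":2.5,"dz":0,"ax":0,"ay":0,"az":0,"claw":-1},{"dx":0,"dy":2.5,"dz":0,"ax":0,"ay":0,"az":0,"claw":-1},{"dx":0,"dy":2.5,"dz":0,"ax":0,"ay":0,"az":0,"claw":-1},{"dx":0,"dy":2.5,"dz":0,"ax":0,"ay":0,"az":0,"claw":-1},{"dx":0,"dy":0,"dz":0,"ax":0,"ay":0,"az":0,"claw":-1},{"dx":0,"dy":0,"dz":0,"ax":0,"ay":0,"az":0,"claw":-1},{"dx":0,"dy":0,"dz":0,"ax":0,"ay":0,"az":0,"claw":-1}]'
python3 - <<'E'
from h import *
s=observe();print(np.round(s['contact_force'],1),s['t'])
for n in("side","top"):
    d=snapshot(n);cv2.imwrite(f"pics/{n}5.png",d["pixels"][...,::-1])
a=cv2.imread("pics/side5.png")[200:380,100:320];b=cv2.imread("pics/top5.png")[90:270,40:260]
cv2.imwrite("pics/c5.png",cv2.resize(np.hstack([a,b]),None,fx=1.8,fy=1.8))
E
```

```text
t: 8.43
position: [461.7, 144.6, 119.7]
tool_rot: [0.978, 0.206, -0.0, 0.0]
contact_force: [-0.0, 0.3, -0.1]
opening: 0.89
t: 9.02
position: [461.5, 144.5, 236.1]
tool_rot: [0.978, 0.206, -0.0, 0.0]
contact_force: [0.5, -0.1, 1.0]
opening: 1.001
t: 9.85
position: [548.3, -2.0, 234.8]
tool_rot: [0.978, 0.207, -0.0, -0.0]
contact_force: [-0.5, 0.6, -0.0]
opening: 1.002
[-0.5  0.6 -0. ] 9.85
```

View pics/c5.png

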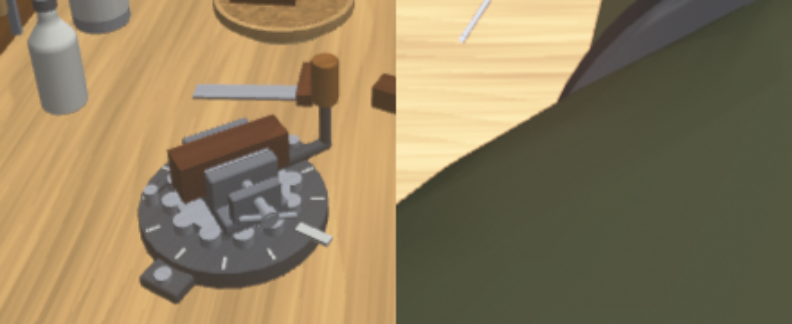

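View pics/top5.png

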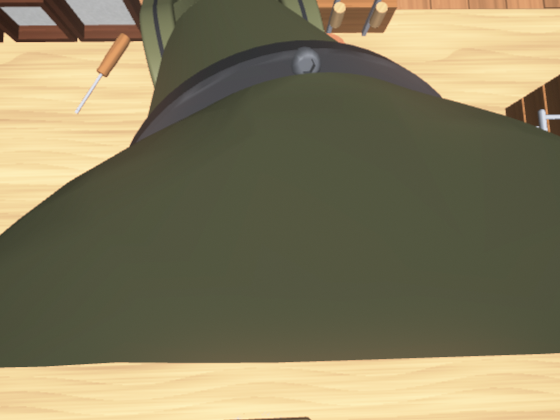

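```bash
python3 - <<'E'
from h import *
s=snapshot("side")
g=onz(s,280.6,233.6,155);d=g[:2]-[547,206.5]
print(g,np.hypot(*d),np.degrees(np.arctan2(d[1],d[0]))%360-155.4)
E
python3 -m handwheel '[{"dx":-1,"dy":2.5,"dz":0,"ax":0,"ay":0,"az":0,"claw":-1},{"dx":-2,"dy":2.5,"dz":0,"ax":0,"ay":0,"az":0,"claw":-1},{"dx":-2,"dy":2.5,"dz":0,"ax":0,"ay":0,"az":0,"claw":-1},{"dx":-2,"dy":2.5,"dz":0,"ax":0,"ay":0,"az":0,"claw":-1},{"dx":-2,"dy":2.5,"dz":0,"ax":0,"ay":0,"az":0,"claw":-1},{"dx":-2,"dy":2.5,"dz":0,"ax":0,"ay":0,"az":0,"claw":-1},{"dx":-2,"dy":2.5,"dz":0,"ax":0,"ay":0,"az":0,"claw":-1},{"dx":-2,"dy":2.5,"dz":0,"ax":0,"ay":0,"az":0,"claw":-1},{"dx":-2,"dy":2.5,"dz":0,"ax":0,"ay":0,"az":0,"claw":-1},{"dx":0,"dy":0,"dz":0,"ax":0,"ay":0,"az":0,"claw":-1}]'
python3 -m handwheel '[{"dx":-2,"dy":2.5,"dz":0,"ax":0,"ay":0,"az":0,"claw":-1},{"dx":-2,"dy":2.5,"dz":0,"ax":0,"ay":0,"az":0,"claw":-1},{"dx":-1,"dy":2.5,"dz":0,"ax":0,"ay":0,"az":0,"claw":-1},{"dx":0,"dy":2.5,"dz":0,"ax":0,"ay":0,"az":0,"claw":-1},{"dx":0,"dy":0,"dz":0,"ax":0,"ay":0,"az":0,"claw":-1},{"dx":0,"dy":0,"dz":0,"ax":0,"ay":0,"az":0,"claw":-1},{"dx":0,"dy":0,"dz":0,"ax":0,"ay":0,"az":0,"claw":-1},{"dx":0,"dy":0,"dz":0,"ax":0,"ay":0,"az":0,"claw":-1}]'
python3 - <<'E'
from h import *
for n in("side","top"):
    d=snapshot(n);cv2.imwrite(f"pics/{n}6.png",d["pixels"][...,::-1])
E
```

```text
[460.36427684 148.58497416 155.        ] 104.21083794424186 58.362291016219444
t: 10.83
position: [481.0, -284.6, 234.7]
tool_rot: [0.979, 0.202, -0.001, 0.002]
contact_force: [0.2, -0.5, -0.7]
opening: 1.004
t: 11.5
position: [479.2, -386.8, 234.7]
tool_rot: [0.978, 0.208, -0.0, -0.001]
contact_force: [-0.4, -0.4, 0.3]
opening: 1.001
```

View pics/top6.png

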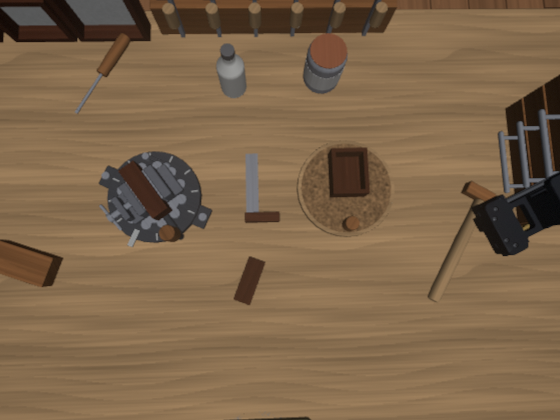

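View pics/side6.png

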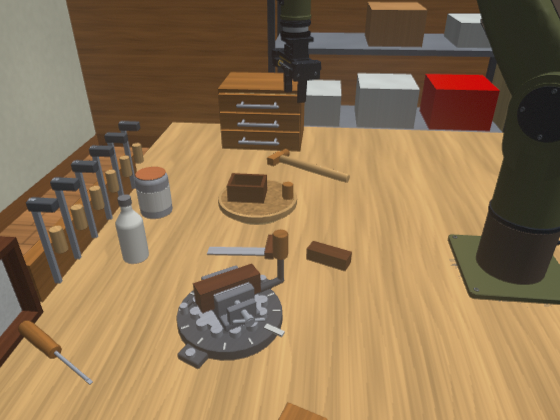

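```bash
python3 -m handwheel '[{"dx":0,"dy":-2,"dz":0,"ax":0,"ay":0,"az":0,"claw":-1},{"dx":0,"dy":-2,"dz":0,"ax":0,"ay":0,"az":0,"claw":-1},{"dx":0,"dy":-2,"dz":0,"ax":0,"ay":0,"az":0,"claw":-1},{"dx":0,"dy":0,"dz":0,"ax":0,"ay":0,"az":0,"claw":-1},{"dx":0,"dy":0,"dz":0,"ax":0,"ay":0,"az":0,"claw":-1},{"dx":0,"dy":0,"dz":0,"ax":0,"ay":0,"az":0,"claw":-1},{"dx":0,"dy":0,"dz":0,"ax":0,"ay":0,"az":0,"claw":-1}]'
python3 - <<'E'
from h import *
s=snapshot("side");t=snapshot("top")
g,e=tri(t,(167.5,233),s,(280.6,233.6));d=g[:2]-[547,206.5]
print(g,e,np.degrees(np.arctan2(d[1],d[0]))%360-155.4)
a=cv2.imread("pics/top0.png")[130:245,290:400].astype(int);b=t["pixels"][130:245,290:400,::-1].astype(int)
print("turntable diff",abs(a-b).mean(),abs(a-b).max())
print(observe()['qvel'].round(3) if hasattr(observe()['qvel'],'round') else observe()['qvel'])
job_done()
E
```

```text
t: 12.18
position: [455.0, -335.2, 234.9]
tool_rot: [0.979, 0.206, 0.0, 0.001]
contact_force: [-0.4, -0.1, 0.3]
opening: 1.0
[460.95517247 144.42142468 152.18366314] 0.34610660530690185 60.40923640760309
turntable diff 1.3877997364953887 4
[-0.    -0.    -0.004  0.006  0.    -0.001  0.   ]
the job is handed in; nothing more can be done
```

I gripped the vise's upright grip and led it along its arc from −90° to the second click counter-clockwise past zero. I then opened the gripper, lifted clear, moved the arm away and handed the job in at about 12.3 s.

- **Vise angle:** triangulating the grip from both views after release gave +60.4°. The side view alone gave 58.4°, so the two agree to about 2°. Both are within the 10° allowed.
- **Vise at rest:** the grip had not visibly moved between pictures taken about 2 s apart after release. I did not measure its speed directly.
- **Turntable:** its part of the top picture matches the one from the start (largest pixel difference 4 of 255), so it did not move.
- **Robot contact:** the tool force read about 0.5 N at the end, which is noise. The highest I read during the turn was about 10 N.

One early check disagreed. My rough guess at the base's ellipse centre in the side view was about 18 mm off. I used the midpoints of the opposite scale marks in the top view instead, and these agreed to about 2 mm.

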